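Seat a dental cast and lock the toggle clamp

ROBOT

A 7-joint arm with a two-finger parallel gripper is mounted at the origin on the work surface. World frame = base frame: x ahead of the robot, y to its left, z up, the work surface at z = 0. Lengths are in m, angles in degrees, forces in N, time in s.
With the tool pointing down it reaches from about 0.375 to 0.925 m from the base axis. Payload 3.1 kg.
Tool frame: the origin (TCP) lies at the very end of the fingers, on their centre line; the grasp point (between the pads) lies 19 mm behind it (r.grip_depth is the x of the grasp point in the tool frame, in m); x points along the fingers, y is the direction in which the jaws open and shut, and the axes are right-handed (so a half turn about x gives the same grasp; the last joint's range is limited). The gripper opens to 85 mm and grips with 20 to 120 N. Pads are 22 mm wide; open, the fingers measure 114 mm over their backs; the gripper's body (76 mm by 85 mm) begins 54 mm behind the grasp point. The pads swing forward as they close: fully open they stand 13 mm farther back than shut.
Start: joints at [-73.786, 21.939, 2.515, 91.553, -1.026, 66.532, -2.859], TCP at [0.242, 0.603, 0.231] pointing down, gripper open.
Joint ranges: [-149.38, 149.38], [-23.57, 123.04], [-84.95, 90], [0, 143.3], [-89.99, 269.99], [3.08, 112.72], [-163.45, 163.45]. Speed limits (degrees/s): [159.86, 159.86, 180, 180, 180, 180, 180].

INTERFACE

Orientations are given as [roll, pitch, yaw] about the fixed x, y, z axes, in that order (R = Rz(yaw) Ry(pitch) Rx(roll)).
In Python, from workcell import r, camera, camera_params, models gives the robot as it stands.
- The arm moves only by the shell command python3 -m jog 'ROWS' [FORCE]. ROWS is JSON, a list of rows, each a list of 3 entries, a list of its own where there are three numbers: the shift along the world's x, y, z in units of 30 mm (1.0 is 30 mm), then the turn about the world's z in units of 5 degrees (1.0 is 5 degrees), then the closure in counts, from 0 (fully open) to 255 (shut). A call has 1 to 5 rows; each row is the pose to reach, as a shift and turn from the pose measured when the call began; what a row does not reach only later rows make up. A row lasts 1/12 s, in which the tool goes at most 41.7 mm and 7.16 degrees, less where a joint would pass 70% of its speed; a pose out of reach is approached as far as the arm can. A call with a gripper value outside its range is refused whole. The fingers move at their own pace and stop on an object; FORCE is the grip in N (left out, the last holds). Time passes only in rows, so rows that repeat a pose let the fingers close. It gives the time, the measured TCP pose, the force and the opening at its end, in the units of the state.
- r.get_state(): the state, without advancing time (a new reading comes with each control period).
- camera(name): name is "scene" or "top"; returns (picture, depth): 384x512x3 uint8, blue, green, red; 384x512 float32, m along the optical axis (not along the pixel's ray), 0 where there is no reading.
- camera_params(name): a dict with "mtx" (3x3 intrinsics, pixels), "dist_coeffs" ([k1, k2, p1, p2, k3] as OpenCV has them; the pictures are not rectified), "rvec" (rotation vector, rad) and "tvec" (3), from world to camera coordinates, as OpenCV has them. Camera axes: x right, y down, z forward; pixel columns grow to the right and rows downward; lengths in m; the calibration is good to about 2 mm. A picture is of the moment at which its call begins. camera_params takes no time and is no camera call.
- r.hand_in(): hands the job in, once; it reports no verdict.
Trained networks look in the newest picture that a camera, given by its name, has taken for a name from the list of things; names that differ only in an ending like _2 or _b are one class to them, and where a whole thing is asked for, a point or a joint stands for the part that bears it (a point fixed in the world has none). Each returns a list of dicts, best first, with "score" (0 to 1); they miss things now and then, are a little off and sometimes report something else, mostly with a low value. They report only what shows in the picture. A call takes as long as a camera call.
- models.recognise(camera, name): "rect" ([left, top, width, height] in pixels, round what is visible of it).
The state is a dict: "time_s": time; "joint_pos": joint angles; "dq": joint speeds; "effort": joint torques, N m; "ee_pos": TCP position; "eef_rot": TCP orientation; "contact_force": force on the tool from outside, world axes, zero at the start; "moment": the same for the moment, N m; "opening": finger opening in m.
Only numpy, scipy, OpenCV 4.12 (cv2) and the standard library are available. Lean on these libraries where they do the work, as an engineer would, in place of code of your own. Each camera call takes 0.05 s, during which the arm holds its last target. There are 200 camera calls.

TASK

With the fingers, push the plaster dental cast on the clamping fixture straight back until its flat heel sits flush along the blue rear fence, with the clamp still open. Then push the red toggle lever over, past its dead point, until it snaps into lock and the plunger clamps the cast against the blue side stop. Slide the cast without lifting or tipping it, leave the jar, the bowl and the spare cast where they stand, and finish clear of everything.

Things in the scene. Friction and masses are not known exactly. Their poses are not given: they have to be found in the camera images.
- fixture: Aluminium base plate fixed to the bench, toggle clamp at its -y end, yawed up to 20 degrees. Origin on the bench top; in its axes (mm) the plate spans x -85..55, y -160..160, top at z 10. Two steel clamp cheeks at x -18..18, y -107..-63, up to z 75; a steel plunger at x 0, z 24 moves along +y towards the cast.
- fence (a point): Middle of the top edge of the blue rear fence's working face, at 30, 60, 38 mm in the fixture's axes. The upright face looks to the fixture's -x (robot side) and is 86 mm long along y.
- side_stop (a point): Middle of the top edge of the blue side stop's working face, at -5, 105, 38 mm in the fixture's axes. The upright face looks to the fixture's -y and is 80 mm long along x.
- cast: Plaster dental cast, white base, yellow band, pink gums, teeth; 60 x 70 x 52 mm (x, y, z), about 240 g, loose on the plate. Origin: centre of underside; +x to its flat heel, -x to the front (robot side). Upright base block 28 mm high. Starts 20-45 mm short of the fence, turned up to 7 degrees, some 6-12 mm short of the side stop; the plunger pushes it that last bit to the stop.
- cast_seat (a point): Where the cast's origin lies when it is home against fence and stop: 0, 70, 10 mm in the fixture's axes.
- lever_pivot (a point): Centre of the lever's pivot, at 0, -85, 62 mm in the fixture's axes; the pivot axis is the fixture's x, so the lever swings in the plane of the fixture's y and z.
- lever_tip (a point): End of the red lever grip, 100 mm from the pivot along the lever. The red grip is a round bar 21 mm in diameter from 44 to 100 mm from the pivot; below it is a 14 mm steel bar. The tip rises from 133 mm above the bench when open to 162 mm when upright, so push near the tip.
- lever (a joint): Lever angle, rad. 0: open, leaning 45 deg to the fixture's -y (away from the cast); 0.785: upright; 1.658: locked at its stop, leaning 50 deg to +y. Dead point about 0.925: short of it a spring throws the lever back open, past it the spring snaps it into lock. Push the -y side of the red grip towards +y: about 8 N at the tip at first, less later. The lever drives the plunger 25 mm.
- pad: Black rubber pad at the plunger's end, 20 mm in diameter, sprung (2 N per mm, presses about 8 N when locked on the seated cast). Origin at the centre of its front face, 14 mm (open) from the fixture's origin along y, 24 mm above the bench.
- jar: Bystander: closed jar with blue cap, 52 mm in diameter, 70 mm high, loose on the bench. Origin at the centre of its underside.
- bowl: Bystander: green plastic mixing bowl, 92 mm in diameter, 50 mm high, loose. Origin at the centre of its underside.
- spare_cast: Bystander: a second cast of the same size with a tan base, loose on the bench. Origin at the centre of its underside.

How it is judged:
By the outcome, as a careful person would: the job done as asked, in the order asked, and still so for the second after the job is handed in, with the robot touching nothing.
It also fails if it takes over 56 s, if anything falls off the work surface, if the arm or the gripper's body presses on something with over 40 N, if the wrist force passes 120 N, or if a joint passes its speed limit or range.

## Working session

There is one attempt and no reset: what is moved stays moved. The work goes in short steps, Python scripts to look and compute and a shell command to move; the robot and the scene stay as the last step left them, time stands still between calls to the robot, and variables do not carry over. Pictures are saved under pics/ and viewed, about 8 in all and at most 12, crops included, and the job is handed in when it is done.

```bash
mkdir -p pics; ls
cat > h.py <<'E'
import numpy as np,cv2
from workcell import r,camera,camera_params,models
def shot(n,f):
    im,d=camera(n); cv2.imwrite('pics/'+f,im); np.save('pics/'+n+'.npy',d); return im,d
def cloud(n,d):
    p=camera_params(n);K=np.array(p['mtx'],float);D=np.array(p['dist_coeffs'],float)
    R=cv2.Rodrigues(np.array(p['rvec'],float))[0];t=np.array(p['tvec'],float).ravel()
    h,w=d.shape;u,v=np.meshgrid(np.arange(w),np.arange(h))
    q=cv2.undistortPoints(np.stack([u.ravel(),v.ravel()],1).astype(np.float64)[:,None],K,D)[:,0]
    c=np.c_[q,np.ones(len(q))]*d.ravel()[:,None]
    P=(c-t)@R; P[d.ravel()==0]=np.nan
    return P.reshape(h,w,3)
def proj(n,P):
    p=camera_params(n)
    return cv2.projectPoints(np.array(P,float).reshape(-1,3),np.array(p['rvec'],float),np.array(p['tvec'],float),np.array(p['mtx'],float),np.array(p['dist_coeffs'],float))[0][:,0]
E
python3 - <<'E'
from h import *
a=[]
for n in('scene','top'):
    im,d=shot(n,n+'0.png');P=cloud(n,d);a.append(im)
    for o in('fixture','fence','side_stop','cast','lever','jar','bowl','spare_cast','pad'):
        for x in models.recognise(n,o)[:2]:
            l,t,w,h=x['rect'];c=P[int(t+h/2),int(l+w/2)]
            print(n,o,round(x['score'],2),np.round(x['rect']),c.round(3))
cv2.imwrite('pics/both.png',cv2.resize(np.hstack(a),(800,300)))
print(r.get_state())
E
```

```text
pics
scene fence 0.76 [136. 150. 136.  94.] [ 0.579 -0.009  0.011]
scene side_stop 0.8 [134. 151. 136.  93.] [ 0.581 -0.017  0.011]
scene cast 0.61 [204. 156.  34.  28.] [0.537 0.045 0.049]
scene cast 0.49 [135. 152. 138.  87.] [ 0.576 -0.011  0.012]
scene lever 0.87 [140. 185.  37.  12.] [ 0.626 -0.117  0.112]
scene lever 0.44 [202. 157.  37.  26.] [0.532 0.043 0.045]
scene jar 0.82 [283. 136.  23.  29.] [0.536 0.234 0.063]
scene bowl 0.78 [180. 226.  44.  37.] [ 0.717 -0.043  0.009]
scene spare_cast 0.93 [245. 207.  34.  34.] [0.713 0.099 0.035]
scene spare_cast 0.35 [179. 223.  44.  41.] [ 0.716 -0.044  0.013]
scene pad 0.46 [206. 184.  10.   6.] [0.577 0.01  0.036]
top fixture 0.91 [226. 192. 164. 114.] [ 0.555 -0.011  0.011]
top fence 0.73 [226. 192. 165. 110.] [ 0.559 -0.013  0.009]
top side_stop 0.92 [228. 192. 160. 113.] [ 0.557 -0.014  0.008]
top cast 0.68 [268. 250.  33.  37.] [0.515 0.044 0.045]
top cast 0.61 [238. 169.  38.  31.] [0.694 0.097 0.033]
top lever 0.84 [343. 206.  47.  21.] [ 0.616 -0.117  0.111]
top lever 0.31 [267. 251.  35.  35.] [0.515 0.042 0.044]
top jar
[... 201 characters left out ...]
35.] [0.694 0.097 0.033]
{'time_s': 1.0, 'joint_pos': array([-73.78723712,  21.93883296,   2.51336493,  91.55076631,
        -1.02503616,  66.53455813,  -2.85899989]), 'dq': array([-0.08698355,  0.0686596 ,  0.02713839, -0.0053416 , -0.04742021,
        0.02263306, -0.02080556]), 'effort': array([ 3.85483836e-04, -4.33449554e+01,  1.02312248e+00, -2.49925035e+01,
        1.04466287e-02,  1.85569421e-03,  1.32013781e-05]), 'ee_pos': array([0.24152491, 0.60346777, 0.23128302]), 'eef_rot': array([-127.76396114,   89.99774166, -149.57551755]), 'contact_force': array([ 0.41547276,  0.26136194, -0.685828  ]), 'moment': array([-0.02106641, -0.0011104 , -0.01274823]), 'opening': 0.08522803360085568}
```

View pics/scene0.png

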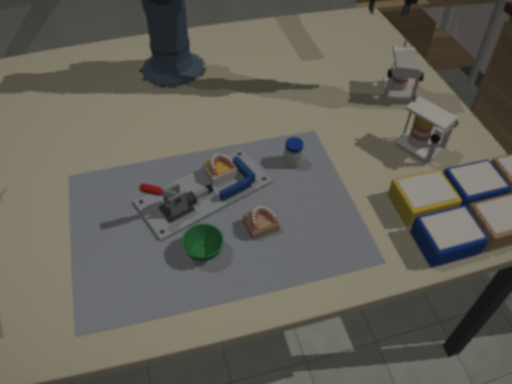

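View pics/top0.png

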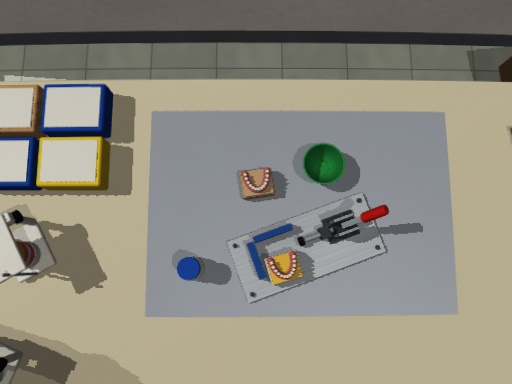

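The top view shows the fixture at (226–390, 192–306), yawed about +15–18°. The cast is at (284,268), robot-side of the fence (273,233). The stop is at (257,262) and the red lever at (374,213). The jar is at (189,268), the bowl at (324,163) and the spare cast at (257,183). Next I fit poses from colour and depth.

```bash
cat > fit.py <<'E'
from h import *
def fixture(im,P):
    # plate: points 6-14 mm high within the fixture region
    m=(abs(P[...,2]-.010)<.0045)&(abs(P[...,0]-.56)<.14)&(abs(P[...,1])<.2)
    hsv=cv2.cvtColor(im,cv2.COLOR_BGR2HSV); m&=(hsv[...,1]<60)
    m=cv2.morphologyEx(m.astype(np.uint8),cv2.MORPH_OPEN,np.ones((3,3)))
    n,l,s,_=cv2.connectedComponentsWithStats(m); k=1+np.argmax(s[1:,4])
    q=P[(l==k)][:,:2].astype(np.float32)*1000
    return cv2.minAreaRect(q),m
def tofix(P,o,yaw):
    c,s=np.cos(yaw),np.sin(yaw); d=P[...,:2]*1000-o
    return np.stack([d[...,0]*c+d[...,1]*s,-d[...,0]*s+d[...,1]*c,P[...,2]*1000],-1)
E
python3 - <<'E'
from fit import *
for n in('scene','top'):
    im=cv2.imread(f'pics/{n}0.png');P=cloud(n,np.load(f'pics/{n}.npy'))
    rect,m=fixture(im,P);(cx,cy),(w,h),a=rect
    yaw=np.deg2rad(a if w<h else a-90)
    o=np.array([cx,cy])+15*np.array([np.cos(yaw),np.sin(yaw)])
    print(n,rect,np.rad2deg(yaw),o)
    F=tofix(P,o,yaw);hsv=cv2.cvtColor(im,cv2.COLOR_BGR2HSV)
    near=(abs(F[...,0])<110)&(abs(F[...,1])<200)
    blue=near&(hsv[...,0]>100)&(hsv[...,0]<135)&(hsv[...,1]>120)&(abs(F[...,2]-38)<5)
    for nm,sel in(('fence',blue&(F[...,0]>24)),('stop',blue&(F[...,1]>98)&(F[...,0]<24))):
        q=F[sel]; print(nm,len(q),np.percentile(q,[2,50,98],axis=0).round(1).tolist(),'angle',cv2.minAreaRect(q[:,:2].astype(np.float32)))
    red=near&((hsv[...,0]<8)|(hsv[...,0]>172))&(hsv[...,1]>150)&(F[...,1]<-90)
    q=F[red];print('red',len(q),np.percentile(q,[2,50,98],axis=0).round(1).tolist())
    cs=near&(F[...,2]>24)&(F[...,0]>-85)&(F[...,0]<24)&(F[...,1]>33)&(F[...,1]<98)
    q=F[cs];print('cast',len(q),np.percentile(q,[2,50,98],axis=0).round(1).tolist(),cv2.minAreaRect(q[:,:2].astype(np.float32)))
im=cv2.imread('pics/top0.png');cv2.imwrite('pics/crop.png',cv2.resize(im[185:315,215:400],None,fx=4,fy=4,interpolation=cv2.INTER_CUBIC))
E
```

```text
scene ((570.4835205078125, -31.372161865234375), (141.37124633789062, 266.9938659667969), 19.435935974121094) 19.435935974121094 [584.62873262 -26.38087201]
fence 187 [[26.1, 46.8, 33.5], [37.9, 94.3, 39.2], [43.3, 141.1, 42.4]] angle ((36.602569580078125, 94.93919372558594), (17.662986755371094, 98.9481201171875), 4.1476640701293945)
stop 108 [[-40.6, 131.5, 33.5], [-8.7, 136.5, 39.2], [21.8, 143.6, 42.5]] angle ((-9.475822448730469, 137.011962890625), (64.72389221191406, 14.196283340454102), 0.8232454061508179)
red 131 [[-2.8, -129.3, 103.0], [6.2, -111.1, 124.6], [10.6, -91.0, 138.9]]
cast 483 [[-67.3, 35.6, 25.8], [-30.3, 71.0, 44.7], [5.6, 97.0, 65.0]] ((-23.995319366455078, 71.63612365722656), (59.72538757324219, 88.41609191894531), 68.80963897705078)
top ((561.1734008789062, -9.759429931640625), (141.7400360107422, 319.00567626953125), 19.797443389892578) 19.797443389892578 [575.28683912  -4.67899088]
fence 286 [[25.7, 20.5, 35.3], [35.4, 66.5, 38.5], [42.8, 117.5, 41.8]] angle ((35.81074523925781, 69.24497985839844), (17.910390853881836, 102.42048645019531), 3.924102544784546)
stop 237 [[-43.4, 105.8, 34.9], [-10.8, 113.0, 38.4], [22.4, 120.1, 41.9]] angle ((-10.60647964477539, 112.8244400024414), (68.61465454101562, 15.1109037399292), 0.2343822866678238)
red 275 [[-9.2, -156.2, 102.0], [0.2, -133.4, 123.1], [9.5, -112.2, 138.9]]
cast 892 [[-67.9, 34.5, 35.3], [-39.2, 65.6, 45.3], [-10.7, 96.0, 63.6]] ((-39.35458755493164, 64.70082092285156), (65.46121215820312, 59.95000076293945), 86.72808074951172)
```

View pics/crop.png

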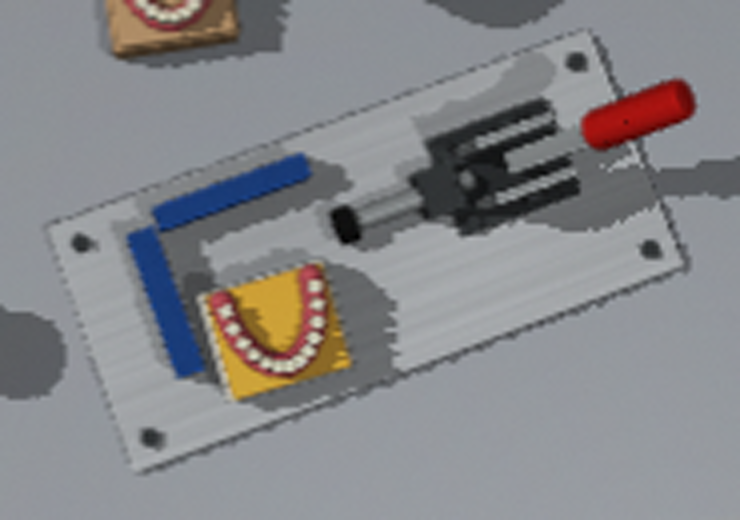

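```bash
cat >> fit.py <<'E'
from scipy.spatial.transform import Rotation
O=np.array([575.3,-4.7]);Y=np.deg2rad(19.8)
def ray(n,uv,z):
    p=camera_params(n);R=cv2.Rodrigues(np.array(p['rvec'],float))[0];t=np.array(p['tvec'],float).ravel()
    q=cv2.undistortPoints(np.array(uv,float).reshape(-1,1,2),np.array(p['mtx'],float),np.array(p['dist_coeffs'],float))[:,0]
    d=np.c_[q,np.ones(len(q))]@R;c=-R.T@t
    return c+d*((z-c[2])/d[:,2])[:,None]
def fw(x,y): # fixture mm -> world m
    return (O+[x*np.cos(Y)-y*np.sin(Y),x*np.sin(Y)+y*np.cos(Y)])/1000
def rep(x,y,z): # shift in units to reach fixture x,y (mm), z (mm)
    s=r.get_state();M=Rotation.from_euler('xyz',s['eef_rot'],degrees=True).as_matrix()
    a=np.rad2deg(np.arctan2(M[1,1],M[0,1]));d=(np.rad2deg(Y)+90-a+90)%180-90
    print('t',s['time_s'],'tcp fix',tofix(s['ee_pos'],O,Y).round(1),'F',s['contact_force'].round(1),'open',round(s['opening'],4),'toolx',M[:,0].round(2),'jaw ang',a.round(1))
    print('units',((np.r_[fw(x,y),z/1000]-s['ee_pos'])/.03).round(2),'turn units to jaw||fix y',round(d/5,2))
E
python3 - <<'E'
from fit import *
uv=np.array([(205,293),(320,263),(350,368),(238,400)])/4+[215,185]-.4
for k,p in zip(('heel+y','heel-y','front-y','front+y'),tofix(ray('top',uv,.038),O,Y)):print(k,p.round(1))
rep(-97,64,120);
E
```

```text
heel+y [-8.3 92.2 38. ]
heel-y [-14.4  29.9  38. ]
front-y [-70.8  34.4  38. ]
front+y [-66.1  95.   38. ]
t 1.0 tcp fix [-108.   685.3  231.3] F [ 0.4  0.3 -0.7] open 0.0852 toolx [-0. -0. -1.] jaw ang 68.2
units [  7.36 -19.36  -3.71] turn units to jaw||fix y 8.32
```

```bash
python3 -m jog '[[[0.5,-1.3,0],1.4,135],[[1,-2.6,0],2.8,135],[[1.5,-3.9,0],4.2,135],[[2,-5.2,0],5.6,135],[[2.5,-6.5,0],7,135]]' 30
python3 -m jog '[[[0.5,-1.3,0],0.6,135],[[1,-2.6,0],1.3,135],[[1.5,-3.9,0],1.3,135],[[2,-5.2,0],1.3,135],[[2.5,-6.5,0],1.3,135]]'
python3 -m jog '[[[0.5,-1.3,0],0,135],[[1,-2.6,0],0,135],[[1.5,-3.9,0],0,135],[[2,-5.2,0],0,135],[[2.3,-6.3,0],0,135]]'
python3 -c "from fit import *;rep(-97,63,60)"
```

```text
time_s: 1.42
ee_pos: [0.3168, 0.4075, 0.2314]
eef_rot: [22.7, 90.0, 36.2]
contact_force: [0.6, -0.1, 0.3]
opening: 0.04
time_s: 1.83
ee_pos: [0.3913, 0.213, 0.2318]
eef_rot: [28.6, 89.9, 48.5]
contact_force: [1.3, -0.1, -0.1]
opening: 0.0401
time_s: 2.25
ee_pos: [0.4614, 0.0212, 0.2325]
eef_rot: [4.0, 89.8, 23.9]
contact_force: [0.9, 0.1, 0.0]
opening: 0.0406
t 2.25 tcp fix [-98.4  62.9 232.5] F [0.9 0.1 0. ] open 0.0406 toolx [ 0.  0. -1.] jaw ang 109.9
units [ 0.04  0.02 -5.75] turn units to jaw||fix y -0.02
```

```bash
python3 -m jog '[[[0,0,-1.2],0,135],[[0,0,-2.4],0,135],[[0,0,-3.6],0,135],[[0,0,-4.8],0,135],[[0,0,-5.7],0,135]]'
python3 -m jog '[[[0,0,-0.5],0,135],[[0,0,-1.0],0,135],[[0,0,-1.35],0,135],[[0,0,-1.4],0,135]]'
python3 - <<'E'
from fit import *
rep(-70,63,18)
im,d=shot('top','t1.png');P=cloud('top',d);print('tips?',np.nanmin(P[...,2][250:320,250:320]))
im2,_=shot('scene','s1.png')
a=cv2.resize(im[190:320,215:395],(720,520));b=cv2.resize(im2[110:260,120:310],(380,300))
cv2.imwrite('pics/c1.png',a[:, :]);cv2.imwrite('pics/c1s.png',cv2.resize(im2[110:260,120:310],(760,600),interpolation=cv2.INTER_CUBIC))
E
```

```text
time_s: 2.67
ee_pos: [0.4603, 0.0209, 0.0593]
eef_rot: [10.5, 89.9, 30.4]
contact_force: [0.1, 0.4, 0.3]
opening: 0.0399
time_s: 3.0
ee_pos: [0.459, 0.0208, 0.0158]
eef_rot: [151.2, 89.9, 171.1]
contact_force: [-0.4, -0.4, 0.4]
opening: 0.0399
t 3.0 tcp fix [-100.8   63.4   15.8] F [-0.4 -0.4  0.4] open 0.0399 toolx [-0.  0. -1.] jaw ang 109.9
units [0.97 0.34 0.07] turn units to jaw||fix y -0.02
tips? -0.00399198321935363
```

View pics/c1s.png

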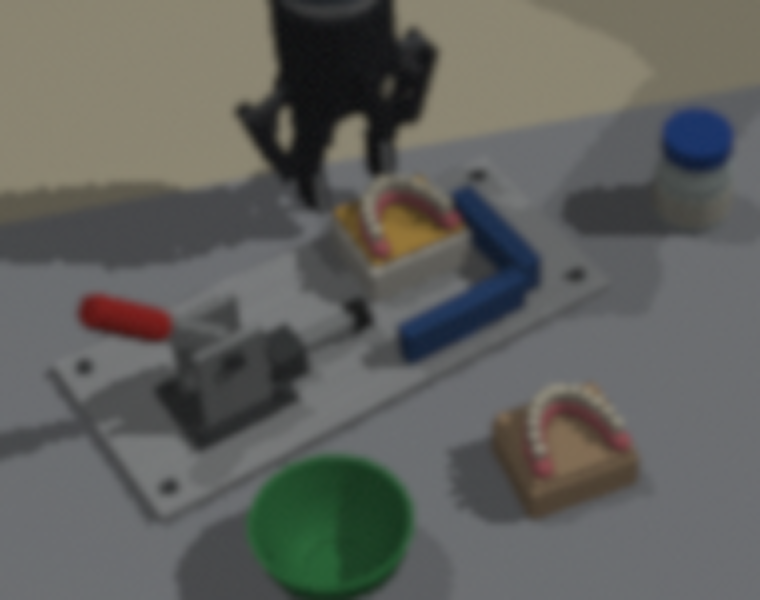

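The crop shows both fingers (≈(315,195) and (380,165)) on the plate on the robot side of the cast, with nothing touching. I start the push.

```bash
python3 -m jog '[[[0.26,0.09,0.05],0,135],[[0.47,0.17,0.05],0,135],[[0.56,0.2,0.05],0,135],[[0.66,0.24,0.05],0,135],[[0.75,0.27,0.05],0,135]]'
python3 -m jog '[[[0.09,0.03,0],0,135],[[0.18,0.065,0],0,135],[[0.27,0.1,0],0,135],[[0.36,0.13,0],0,135],[[0.45,0.16,0],0,135]]'
python3 - <<'E'
from fit import *
rep(-41,63,17)
E
```

```text
time_s: 3.52
ee_pos: [0.4831, 0.0291, 0.0193]
eef_rot: [25.0, 89.9, 44.9]
contact_force: [-2.5, 0.0, 2.0]
opening: 0.0405
time_s: 3.93
ee_pos: [0.4965, 0.034, 0.0192]
eef_rot: [47.9, 89.9, 67.7]
contact_force: [-1.7, -0.2, 0.7]
opening: 0.0401
t 3.9333 tcp fix [-61.   63.1  19.2] F [-1.7 -0.2  0.7] open 0.0401 toolx [ 0.  0. -1.] jaw ang 109.9
units [ 0.63  0.22 -0.07] turn units to jaw||fix y -0.02
```

```bash
python3 -m jog '[[[0.08,0.03,-0.03],0,135],[[0.16,0.06,-0.05],0,135],[[0.24,0.09,-0.05],0,135],[[0.32,0.115,-0.05],0,135],[[0.4,0.145,-0.05],0,135]]'
python3 - <<'E'
from fit import *
rep(-41,63,17)
im,d=shot('top','t2.png')
cv2.imwrite('pics/c2.png',cv2.resize(im[190:310,225:345],(600,600),interpolation=cv2.INTER_CUBIC))
E
```

```text
time_s: 4.35
ee_pos: [0.509, 0.0385, 0.0176]
eef_rot: [28.5, 89.9, 48.4]
contact_force: [-0.0, -0.2, -0.6]
opening: 0.0405
t 4.35 tcp fix [-47.8  63.1  17.6] F [-0.  -0.2 -0.6] open 0.0405 toolx [ 0.  0. -1.] jaw ang 109.9
units [ 0.21  0.07 -0.02] turn units to jaw||fix y -0.02
```

View pics/c2.png

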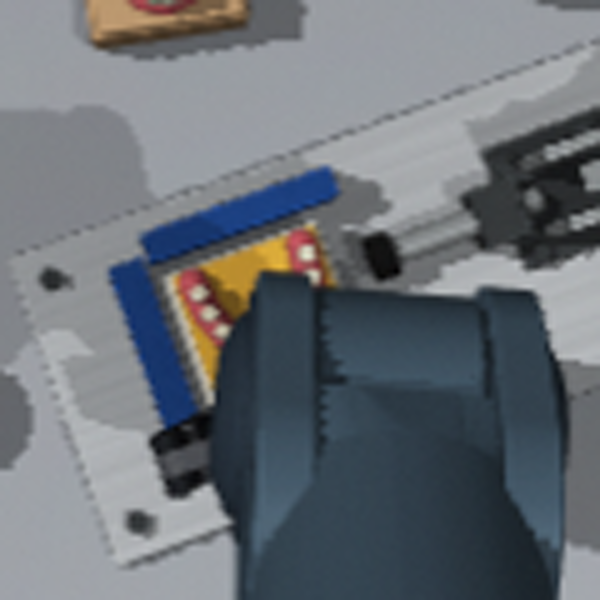

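The cast is now parallel to the fence (heel edge at (175,275)–(315,225)), with a thin dark gap of a few mm. I go on in small steps until the force rises.

```bash
python3 -m jog '[[[0.04,0.015,0],0,135],[[0.08,0.03,0],0,135],[[0.11,0.04,0],0,135],[[0.13,0.047,0],0,135]]'
python3 -m jog '[[[0.025,0.009,0],0,135],[[0.05,0.018,0],0,135],[[0.05,0.018,0],0,135]]'
python3 -c "from fit import *;rep(-41,63,17)"
```

```text
time_s: 4.73
ee_pos: [0.5137, 0.0403, 0.0177]
eef_rot: [11.4, 89.9, 31.4]
contact_force: [-1.5, -1.5, 0.7]
opening: 0.04
time_s: 4.98
ee_pos: [0.5142, 0.0405, 0.0176]
eef_rot: [80.8, 89.9, 100.7]
contact_force: [-3.8, -1.4, 2.7]
opening: 0.0404
t 4.9833 tcp fix [-42.1  63.2  17.6] F [-3.8 -1.4  2.7] open 0.0404 toolx [-0.  0. -1.] jaw ang 109.9
units [ 0.04  0.01 -0.02] turn units to jaw||fix y -0.02
```

```bash
python3 -m jog '[[[0.05,0.018,0],0,135],[[0.08,0.029,0],0,135],[[0.08,0.029,0],0,135],[[0.08,0.029,0],0,135]]'
python3 -m jog '[[[0.07,0.025,0],0,135],[[0.09,0.032,0],0,135],[[0.09,0.032,0],0,135]]'
python3 - <<'E'
from fit import *
rep(-41,63,17)
im,d=shot('top','t3.png')
cv2.imwrite('pics/c3.png',cv2.resize(im[210:280,230:310],(800,700),interpolation=cv2.INTER_CUBIC)[:600])
E
```

```text
time_s: 5.32
ee_pos: [0.5142, 0.0405, 0.0171]
eef_rot: [157.5, 89.7, 177.4]
contact_force: [-6.3, -2.9, 4.9]
opening: 0.04
time_s: 5.57
ee_pos: [0.514, 0.0405, 0.0166]
eef_rot: [162.9, 89.3, -177.3]
contact_force: [-5.9, -2.4, 4.3]
opening: 0.0399
t 5.5667 tcp fix [-42.3  63.3  16.6] F [-5.9 -2.4  4.3] open 0.0399 toolx [-0.01 -0.   -1.  ] jaw ang 109.8
units [0.04 0.01 0.01] turn units to jaw||fix y -0.01
```

View pics/c3.png

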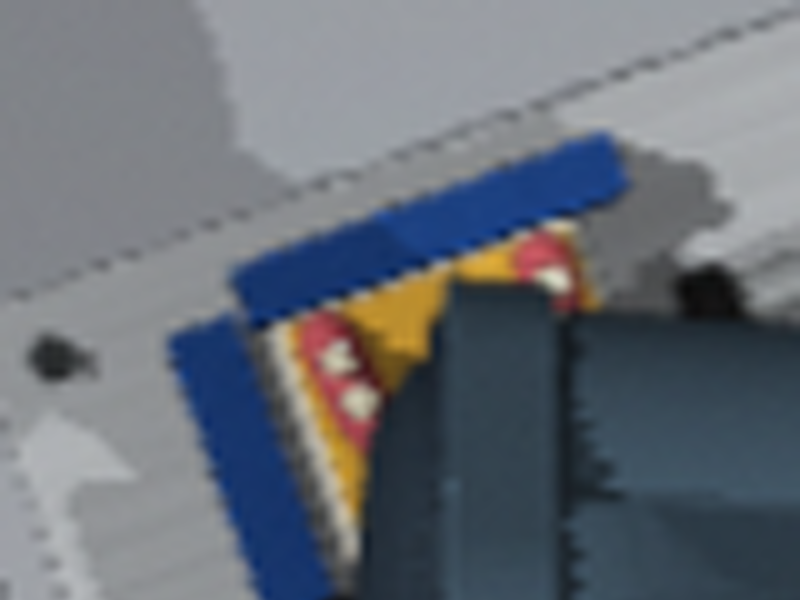

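The heel's white rim lies on the fence's blue edge along its whole length ((265,325)–(560,225)). The plunger is still open, and the side gap to the stop remains. I back off, rise and check with the arm clear.

```bash
python3 -m jog '[[[-0.15,-0.054,0.0],0,135],[[-0.5,-0.18,0],0,135],[[-1.1,-0.4,0],0,135],[[-1.6,-0.58,0.4],0,135],[[-1.8,-0.65,1.5],0,135]]'
python3 -m jog '[[[0,0,1.3],0,200],[[0,0,2.6],0,255],[[0,0,3.9],0,255],[[0,0,5.0],0,255],[[0,0,5.2],0,255]]'
python3 - <<'E'
from fit import *
print(r.get_state()['joint_pos'].round(1))
rep(0,-205,231)
E
```

```text
time_s: 6.03
ee_pos: [0.4548, 0.02, 0.0585]
eef_rot: [168.1, 88.8, -172.1]
contact_force: [-0.3, 1.2, 0.9]
opening: 0.0404
time_s: 6.45
ee_pos: [0.4607, 0.021, 0.2216]
eef_rot: [129.9, 89.7, 149.7]
contact_force: [1.3, 0.2, 0.0]
opening: -0.0002
[-34.7   1.2  27.6 118.1  -0.8  61.1 103.1]
t 6.45 tcp fix [-99.1  63.  221.6] F [1.3 0.2 0. ] open -0.0002 toolx [-0.  0. -1.] jaw ang 109.8
units [ 6.13 -7.28  0.31] turn units to jaw||fix y 0.0
```

```bash
python3 -m jog '[[[0.8,-0.95,0.3],-1.4,255],[[1.6,-1.9,0.3],-2.8,255],[[2.4,-2.85,0.3],-4.2,255],[[3.2,-3.8,0.3],-5.6,255],[[4,-4.75,0.3],-7,255]]'
python3 -m jog '[[[0.8,-0.95,0],-1.4,255],[[1.6,-1.9,0],-2.8,255],[[2.13,-2.53,0],-4.2,255],[[2.13,-2.53,0],-5.6,255],[[2.13,-2.53,0],-7,255]]'
python3 -m jog '[[[0,0,0],-1.4,255],[[0,0,0],-2.8,255],[[0,0,0],-4,255],[[0,0,0],-4,255]]'
python3 - <<'E'
from fit import *
print(r.get_state()['joint_pos'].round(1))
rep(0,-205,112)
im,d=shot('top','t4.png');P=cloud('top',d);F=tofix(P,O,Y)
sel=(F[...,2]>33)&(F[...,0]>-60)&(F[...,0]<50)&(F[...,1]>20)&(F[...,1]<125)
hsv=cv2.cvtColor(im,cv2.COLOR_BGR2HSV);y=sel&(hsv[...,0]>12)&(hsv[...,0]<32)&(hsv[...,1]>120)
q=F[y];print('yellow',np.percentile(q,[2,50,98],axis=0).round(1).tolist())
print(models.recognise('top','cast')[:1])
cv2.imwrite('pics/c4.png',cv2.resize(im[185:305,225:395],(800,565),interpolation=cv2.INTER_CUBIC))
E
```

```text
time_s: 6.87
ee_pos: [0.5829, -0.1225, 0.2307]
eef_rot: [82.9, 89.7, 67.4]
contact_force: [0.6, 0.4, 0.5]
opening: -0.0001
time_s: 7.28
ee_pos: [0.6481, -0.2012, 0.2299]
eef_rot: [43.3, 89.7, -7.7]
contact_force: [-0.4, 0.2, -0.8]
opening: 0.0002
time_s: 7.62
ee_pos: [0.649, -0.2009, 0.2291]
eef_rot: [38.6, 89.6, -32.5]
contact_force: [-0.1, 0.4, -0.4]
opening: -0.0001
[-20.5  32.   48.5  89.2 -25.   69.7  51.2]
t 7.6167 tcp fix [   2.9 -209.5  229.1] F [-0.1  0.4 -0.4] open -0.0001 toolx [ 0.01 -0.   -1.  ] jaw ang 19.0
units [-0.14  0.11 -3.9 ] turn units to jaw||fix y -17.83
yellow [[-27.4, 34.7, 39.6], [0.1, 65.7, 44.4], [26.7, 96.0, 49.5]]
[{'rect': [260.9, 230.1, 32.5, 35.9], 'score': 0.76}]
```

View pics/c4.png

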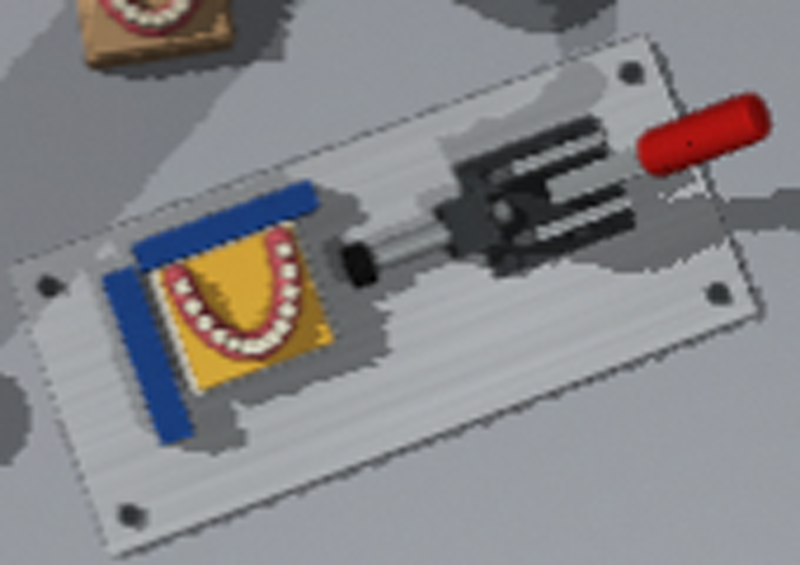

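The cast sits square against the fence: yellow spans x −27..27 and is centred at x ≈ 0. The clamp is open and the small gap to the stop is there. Next is the lever.

```bash
python3 -m jog '[[[-0.1,0.05,-1.2],0.2,255],[[-0.14,0.05,-2.4],0.2,255],[[-0.14,0.05,-3.4],0.2,255],[[-0.14,0.05,-3.8],0.2,255],[[-0.14,0.05,-3.8],0.2,255]]' 60
python3 -m jog '[[[-0.1,0.28,0],0,255],[[-0.2,0.56,0],0,255],[[-0.27,0.75,0],0,255],[[-0.34,0.94,0],0,255],[[-0.41,1.13,0],0,255]]'
python3 -c "from fit import *;rep(0,-106,125)"
```

```text
time_s: 8.13
ee_pos: [0.642, -0.1978, 0.1113]
eef_rot: [-73.6, 89.9, -143.3]
contact_force: [-0.7, 0.2, -0.2]
opening: 0.0
time_s: 8.55
ee_pos: [0.632, -0.1659, 0.1137]
eef_rot: [20.4, 89.5, -49.3]
contact_force: [4.8, -9.5, -0.5]
opening: 0.0
t 8.55 tcp fix [  -1.3 -170.9  113.7] F [ 4.8 -9.5 -0.5] open 0.0 toolx [ 0.01 -0.01 -1.  ] jaw ang 20.4
units [-0.69  2.05  0.38] turn units to jaw||fix y 17.89
```

```bash
python3 -m jog '[[[-0.08,0.24,0],0,255],[[-0.16,0.48,0.05],0,255],[[-0.24,0.72,0.1],0,255],[[-0.32,0.96,0.15],0,255],[[-0.4,1.2,0.2],0,255]]'
python3 -m jog '[[[-0.08,0.24,0.05],0,255],[[-0.16,0.48,0.1],0,255],[[-0.24,0.72,0.1],0,255],[[-0.3,0.88,0.1],0,255]]'
python3 -c "from fit import *;rep(0,-95,122)"
```

```text
time_s: 8.97
ee_pos: [0.626, -0.1454, 0.1285]
eef_rot: [23.4, 87.8, -46.8]
contact_force: [3.0, -14.1, 9.7]
opening: 0.0
time_s: 9.3
ee_pos: [0.6192, -0.1226, 0.1352]
eef_rot: [26.2, 87.3, -44.1]
contact_force: [0.7, -3.7, 2.6]
opening: -0.0003
t 9.3 tcp fix [   1.4 -125.8  135.2] F [ 0.7 -3.7  2.6] open -0.0003 toolx [ 0.03 -0.03 -1.  ] jaw ang 19.7
units [-0.39  0.95 -0.44] turn units to jaw||fix y -17.99
```

```bash
python3 -m jog '[[[-0.09,0.24,-0.1],0,255],[[-0.18,0.48,-0.2],0,255],[[-0.27,0.72,-0.25],0,255],[[-0.36,0.96,-0.25],0,255],[[-0.44,1.15,-0.25],0,255]]'
python3 -c "from fit import *;rep(0,-85,125)"
```

```text
time_s: 9.72
ee_pos: [0.6045, -0.0844, 0.1261]
eef_rot: [25.5, 87.6, -44.7]
contact_force: [0.0, 0.6, 0.1]
opening: 0.0002
t 9.7167 tcp fix [  0.4 -84.9 126.1] F [0.  0.6 0.1] open 0.0002 toolx [ 0.03 -0.03 -1.  ] jaw ang 19.9
units [-0.01 -0.01 -0.04] turn units to jaw||fix y 17.98
```

Force fell to zero with the tool past the dead point. I back off, rise and move clear.

```bash
python3 -m jog '[[[0.2,-0.6,0.2],0,255],[[0.4,-1.2,0.8],0,255],[[0.6,-1.8,1.8],0,255],[[0.6,-1.8,3],0,255],[[0.6,-1.8,4],0,255]]'
python3 -m jog '[[[-0.3,-1.2,0],0,255],[[-0.6,-2.4,0],0,255],[[-0.9,-3.6,0],0,255],[[-1,-4.0,0],0,255],[[-1,-4.0,0],0,255]]'
python3 - <<'E'
from fit import *
rep(0,-85,125)
im,d=shot('top','t5.png');P=cloud('top',d);F=tofix(P,O,Y);hsv=cv2.cvtColor(im,cv2.COLOR_BGR2HSV)
near=(abs(F[...,0])<60)&(abs(F[...,1])<170)
red=near&((hsv[...,0]<8)|(hsv[...,0]>172))&(hsv[...,1]>150)&(F[...,2]>75)
print('red',np.percentile(F[red],[2,50,98],axis=0).round(1).tolist())
y=near&(F[...,2]>33)&(hsv[...,0]>12)&(hsv[...,0]<32)&(hsv[...,1]>120)&(F[...,1]>20)
print('yellow',np.percentile(F[y],[2,50,98],axis=0).round(1).tolist())
for o in('jar','bowl','spare_cast'):print(o,models.recognise('top',o)[0])
im2,_=shot('scene','s5.png')
a=cv2.resize(im[185:305,225:395],(800,565),interpolation=cv2.INTER_CUBIC);cv2.imwrite('pics/c5.png',a)
cv2.imwrite('pics/c5s.png',cv2.resize(im2[110:260,120:310],(760,600),interpolation=cv2.INTER_CUBIC))
E
```

```text
time_s: 10.13
ee_pos: [0.6216, -0.1385, 0.2468]
eef_rot: [24.0, 87.7, -46.3]
contact_force: [0.5, 0.6, 0.6]
opening: -0.0001
time_s: 10.55
ee_pos: [0.5882, -0.2629, 0.2465]
eef_rot: [20.9, 87.7, -49.8]
contact_force: [-1.0, -0.2, 0.1]
opening: -0.0002
t 10.55 tcp fix [ -75.3 -247.3  246.5] F [-1.  -0.2  0.1] open -0.0002 toolx [ 0.03 -0.03 -1.  ] jaw ang 19.3
units [ 0.53  5.94 -4.05] turn units to jaw||fix y -17.91
red [[-9.5, -53.2, 98.3], [-0.0, -27.2, 120.8], [9.5, -4.5, 133.2]]
yellow [[-27.2, 40.1, 40.0], [0.0, 70.6, 44.3], [26.9, 101.0, 49.9]]
jar {'rect': [178.3, 259.0, 27.2, 21.9], 'score': 0.83}
bowl {'rect': [302.3, 144.7, 46.2, 41.6], 'score': 0.92}
spare_cast {'rect': [238.0, 166.6, 40.0, 34.7], 'score': 0.68}
```

View pics/c5.png

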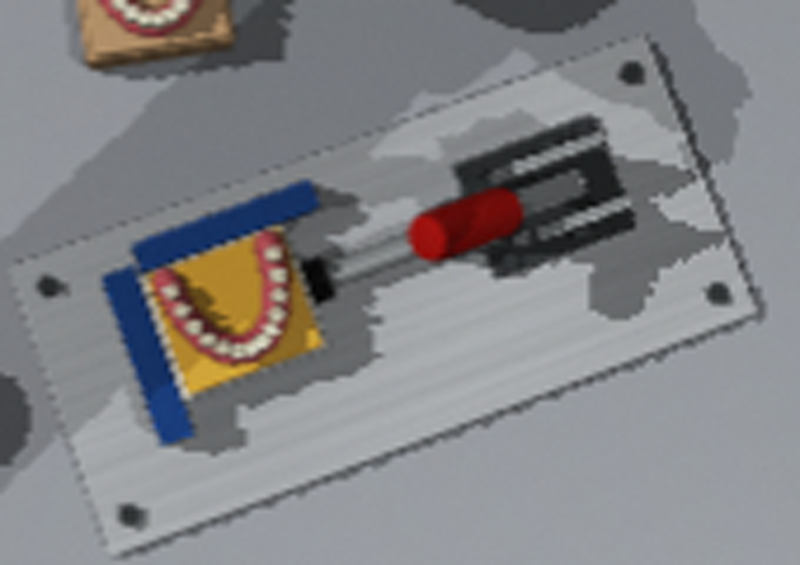

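View pics/c5s.png

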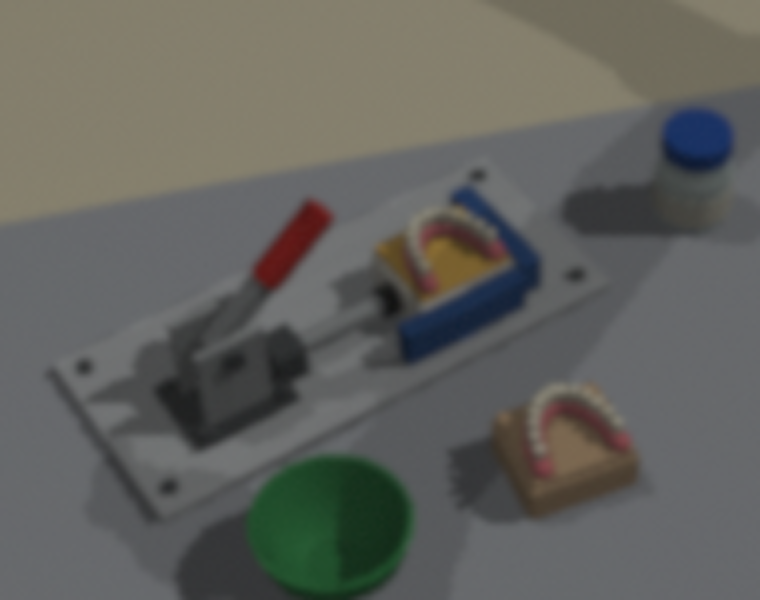

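The lever is locked, with its tip at y ≈ −5 mm. The cast is seated at (0, 70.6) mm, the pad is pressing on it, and the bystanders have not moved. The arm is clear, so I hand in.

```bash
python3 -c "
from workcell import r
print(r.hand_in())"
```

```text
the job is handed in; nothing more can be done
None
```

The cast is seated against the fence and clamped against the side stop, and I handed the job in at about 10.6 s of the 56 s allowed.

- **Push:** I slid the cast straight back with two half-open fingers low on its front face until it stopped against the fence at about 6–7 N sideways. The fingers were withdrawn with the clamp still open, and the top view showed the heel flush along the fence.
- **Clamp:** I pushed the lever over with the shut fingers, and it snapped into lock. The highest sideways force I read was about 14 N, but forces were only read at the end of each move.
- **Last checks, arm raised and clear:**
  - The cast is centred at about (0, 70.6) mm in the fixture's axes; the seat is at (0, 70).
  - The lever tip is at y ≈ −5 mm; I expected about −8 mm when locked.
  - The pad is on the cast, and the jar, bowl and spare cast stand where they were.

**Small deviations:** the fingers sank about 1 mm with some upward force (4–5 N) at the end of the push. The tool rose about 10–15 mm above its planned height while pushing the lever. Neither disturbed the result. The fixture position from the scene camera alone disagreed because the far end of the plate was left out of that fit, so I used the top camera throughout.

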